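# Slide back the manifold cover and shut the tagged valve

## Robot

A 6-joint arm with a two-finger parallel gripper is mounted at the origin on a cart in front of the work surface, level with it; the furniture and walls round the work are solid. World frame = base frame: x ahead of the robot, y to its left, z up, the work surface at z = 0. Lengths are in m, angles in rad, forces in N, time in s.
With the tool pointing down it reaches from about 0.275 to 0.775 m from the base axis. Payload 14.6 kg.
Tool frame: the origin (TCP) lies midway between the tips of the shut fingers; the grasp point (between the pads) lies 19 mm behind it; z points along the fingers, y is the line along which they close (so a half turn about z gives the same grasp; the last joint's range is limited). The gripper opens to 85 mm and grips with 20 to 120 N. Pads are 22 mm wide; open, the fingers measure 114 mm over their backs; the gripper's body (76 mm by 85 mm) begins 54 mm behind the grasp point. The pads swing forward as they close: fully open they stand 13 mm farther back than shut.
Start: joints at [1.184, 0.263, -0.048, 1.259, 0, 1.415], TCP at [0.121, 0.511, 0.21] pointing down, gripper open.
Joint ranges: [-2.65, 2.65], [-0.89, 1.7], [-1.18, 1.37], [-2.13, 2.11], [-1.35, 1.29], [-3.14, 3.14]. Speed limits (rad/s): [1.89, 1.89, 2.57, 2.79, 3.14, 3.14].

## Interface

Orientations are given as a unit quaternion [x, y, z, w].
In Python, from cell import ctrl, eyes gives the robot as it stands. The module is installed in compiled form; this text tells all that it offers.
- The arm moves only by the shell command python3 -m creep 'ROWS' [OPENING] [FORCE]. ROWS is a JSON object of lists of equal length, an entry for each row: "delta_pos": the shift along the tool's x, y, z in m, a list of three; "spin": the turn about the tool's z in rad. A call has 1 to 12 rows; each row is the pose to reach, as a shift and turn from the pose commanded when the call began, along the tool's axes at that moment; what a row does not reach only later rows make up. A row lasts 1/8 s, in which the tool goes at most 62.5 mm and 10.7 degrees, less where a joint would pass 70% of its speed; a pose out of reach is approached as far as the arm can. A call with a gripper value outside its range is refused whole. OPENING is the gripper command: -1 is fully open, 1 is shut, values between are in proportion, set as the call begins (- or left out, the last holds). The fingers move at their own pace and stop on an object; FORCE is the grip in N (left out, the last holds). Time passes only in rows, so rows that repeat a pose let the fingers close. It gives the time, the measured TCP pose, the force, the opening and the grip force at its end, in the units of the state.
- ctrl.sense(): the state, without advancing time (a new reading comes with each control period).
- eyes.snapshot(name): name is "scene" or "top" or "wrist"; returns a dict with "color" (384x512x3 uint8, red, green, blue), "fx", "fy", "cx", "cy" (pixels), "k1" (the pictures are not rectified: a ray, as slopes to the right and down, at radius r is drawn at 1 + k1 r^2 times it, then the intrinsics apply), "rvec" (rotation vector, rad) and "tvec" (3), from world to camera coordinates, as OpenCV has them; the wrist camera has in their place "T_tool_cam" (4x4, takes a point from camera to tool coordinates, whose origin is the TCP and whose axes are the flange's). Camera axes: x right, y down, z forward; pixel columns grow to the right and rows downward; lengths in m; the calibration is good to about 2 mm. A picture is of the moment at which its call begins: read the wrist's pose just before it. There is no depth.
- ctrl.job_done(): hands the job in; it is judged then, once.
The state is a dict: "time_s": time; "joint_positions": joint angles; "qd": joint speeds; "tau": joint torques, N m; "ee_pos": TCP position; "tcp_rot": TCP orientation; "force": force on the tool from outside, world axes, zero at the start; "wrist_torque": the same for the moment, N m; "grip_width": opening from 0.0 (shut) to 1.0 (fully open); "finger_force": force on a finger pad.
Only numpy, scipy, OpenCV 4.12 (cv2) and the standard library are available. Lean on these libraries where they do the work, as an engineer would, in place of code of your own. Each camera call takes 0.05 s, during which the arm holds its last target. There are 200 camera calls.

## Task

Shut off the tagged branch of the valve manifold before its outlet is worked on. With the fingertips push the sheet cover of the grey manifold box straight back over the box's rear deck as far as it goes, sliding it flat and not lifting it, so that the three lever valves are open to view. Then push the lever that carries the round tag disc a quarter turn until it stands square across its pipe, fully shut; leave the cover back, the two plain levers as they are and the things beside the box where they stand.

Things in the scene. Friction and masses are not known exactly. Their poses are not given: they have to be found in the camera images.
- manifold_box: Grey sheet-metal box, 330 (own x) x 400 (own y) x 101 mm high, fixed to the table. Origin: centre of its underside, on the table. x points from the front (three capped brass outlets, toward the robot) to the rear, y to its left, z up. Front half (x -161 to 2 mm): open valve bay; rear half: fixed deck. Front wall 84 mm high; side and rear walls 101 mm, they guide and stop the cover.
- bay (a point): Point in the middle of the valve bay, 82 mm in front of the box's centre, 47 mm above the table: the height of the tops of the pipes. The three pipes run along the box's x at box y = -110, -15 and 80 mm; only the valves (turning axis at box x = -112 mm, up to 79 mm high, levers and disc included) stand higher. The cover's ledges jut 12 mm inward from the side walls at 90 mm height.
- cover: Loose aluminium plate, 164 (x) x 387 (y) x 4 mm, 0.36 to 0.6 kg, lying over the bay on two side ledges 90 mm above the table; axes parallel to the box's, 2 to 3 mm play at each side. Origin: centre of its underside. In the box frame its origin starts at x -78 to -66 mm and meets the rear stop at x = +79 mm. Slides with a few newtons, stays where it is left.
- pull (a point): Middle of the front face (toward the robot) of the cover's pull: an upright aluminium strip across the cover, 150 mm wide (cover's y), 3 mm thick, its top 30 mm above the cover's underside (26 mm above the plate). The point is 36.5 mm in front (-x) of the cover's origin and 17 mm above it.
- lever_tagged (a joint): Turn of the lever with the tag disc, rad: 0 = open, lever along its pipe, pointing to the box's rear; 1.571 = shut at its stop, lever across the pipe, pointing to the box's left (+y). Counter-clockwise seen from above. Starts between 0 and 0.3. Friction about 0.35 N m (6 N at the grip); stays where it is left.
- tagged_stem (a point): Turning axis (vertical) of the tagged valve, at lever mid-height, 70.5 mm above the table. The three valves are alike and stand 95 mm apart, one on each pipe; which pipe has the tagged one changes. Axes parallel to the box's.
- tagged_grip (a point): Point on the middle line of the tagged lever, 62 mm from its turning axis, 70.5 mm above the table. Its black flat grip is 18 mm wide, 9 mm thick (66 to 75 mm above the table), from 22 to 85 mm off the axis. On top, centred 56 mm off the axis, a riveted round brass tag disc, 34 mm across, 2 mm thick, overhangs it 8 mm at each side. Free space beside and under the lever down to the pipes.
- plain_a_grip (a point): The like point, 62 mm from its axis, on the first plain lever (the same lever without a disc). It stands open (0 to 0.1 rad) along its pipe and is to be left so.
- plain_b_grip (a point): The like point on the second plain lever, also open (0 to 0.1 rad) and to be left so.
- elbow_cover: Cream moulded pipe-elbow cover, about 106 x 105 x 71 mm, loose, standing to the left of the box; origin at the centre of its underside.
- roller: Seam roller with a wooden handle, 166 mm long (own y), 47 mm wide, 31 mm high, loose, lying to the left of the box; origin at the centre of its underside.
- block: Bare wood block, 105 mm long (own y), 42 mm wide, 28 mm high, loose, lying along the right side of the box; origin at the centre of its underside.

How it is judged:
On the way, in this order (a step that is already met when the one before it is completed fails the run):
1. the cover is slid back to its rear stop, lying flat (x of cover in the frame of manifold_box above 0.067 m and z of cover in the frame of manifold_box below 0.094 m and angle between cover's own z axis and vertical below 0.05 rad), for 0.2 s.
2. the tagged lever is pushed square across its pipe (value of joint lever_tagged above 1.48 rad), for 0.2 s.
At the end, for the whole second after the job is handed in: The cover lies flat on its ledges, at rest, within 12 mm of its rear stop; the tagged lever is shut (at least 1.48 of 1.571 rad); the two plain levers' grips are within 12 mm, and the three things beside the box within 30 mm, of where they were (all of step 1 and value of joint lever_tagged above 1.48 rad and linear speed of cover below 0.01 m/s and distance of each of plain_a_grip, plain_b_grip from where it was at the start of the episode below 0.012 m and distance of each of elbow_cover, roller, block from where it was at the start of the episode below 0.03 m); the robot touches nothing.
It fails at once if the cover is lifted more than 10 mm or tipped off its ledges (z of cover in the frame of manifold_box above 0.1 m or angle between cover's own z axis and vertical above 0.12 rad).
It fails at once if a plain lever is moved by more than 12 mm at its grip (distance of any of plain_a_grip, plain_b_grip from where it was at the start of the episode above 0.012 m).
It fails at once if the elbow cover, the seam roller or the wood block is moved by more than 30 mm (distance of any of elbow_cover, roller, block from where it was at the start of the episode above 0.03 m).
It also fails if it takes over 51 s, if anything falls off the work surface, if the arm or the gripper's body presses on something with over 40 N, if the wrist force passes 120 N, or if a joint passes its speed limit or range.

## Working session

There is one attempt and no reset: what is moved stays moved. The work goes in short steps, Python scripts to look and compute and a shell command to move; the robot and the scene stay as the last step left them, time stands still between calls to the robot, and variables do not carry over. Pictures are saved under pics/ and viewed, at most 10 in all, crops included, and the job is handed in when it is done.

```bash
mkdir -p pics; cat > h.py <<'E'
import numpy as np, cv2
from scipy.spatial.transform import Rotation as R
from cell import ctrl, eyes
def cam(name):
    s=ctrl.sense(); d=eyes.snapshot(name)
    if name=="wrist":
        T=np.eye(4);T[:3,:3]=R.from_quat(s["tcp_rot"]).as_matrix();T[:3,3]=s["ee_pos"]
        T=T@np.array(d["T_tool_cam"])
    else:
        T=np.eye(4);r=R.from_rotvec(np.ravel(d["rvec"])).as_matrix()
        T[:3,:3]=r.T;T[:3,3]=-r.T@np.ravel(d["tvec"])
    d["T"]=T; return d
def ray(d,u,v):
    x,y=(u-d["cx"])/d["fx"],(v-d["cy"])/d["fy"]; a,b=x,y
    for _ in range(20):
        k=1+d["k1"]*(a*a+b*b); a,b=x/k,y/k
    return d["T"][:3,3], d["T"][:3,:3]@np.array([a,b,1.])
def onz(d,u,v,z):
    o,r=ray(d,u,v); return o+r*(z-o[2])/r[2]
def save(d,fn): cv2.imwrite(fn,d["color"][:,:,::-1])
def dump(d,fn): np.savez(fn,**d)
E
python3 - <<'E'
from h import *
s=ctrl.sense(); print(s["time_s"],s["ee_pos"],s["tcp_rot"],s["force"],s["grip_width"])
a=cam("top");b=cam("scene");dump(a,"top0.npz");dump(b,"scene0.npz");save(a,"pics/top0.png");save(b,"pics/scene0.png")
print(a["T"].round(3),b["T"].round(3),a["fx"],a["k1"])
print(R.from_quat(s["tcp_rot"]).as_matrix().round(3))
E
```

```text
0.0 [0.12050289 0.5106898  0.20912594] [ 1.15649839e-01  9.93289910e-01 -4.94543209e-04 -1.60368576e-04] [-0.21430859 -1.0396379   0.007891  ] 1.0038622879305668
[[ 0.028 -0.998  0.05   0.457]
 [-1.    -0.027  0.016  0.081]
 [-0.014 -0.051 -0.999  1.209]
 [ 0.     0.     0.     1.   ]] [[ 0.61  -0.565  0.555 -0.135]
 [-0.792 -0.418  0.444 -0.434]
 [-0.019 -0.711 -0.703  0.94 ]
 [ 0.     0.     0.     1.   ]] 349.6441766430271 -0.09389944246439097
[[-0.973  0.23  -0.   ]
 [ 0.23   0.973 -0.001]
 [ 0.    -0.001 -1.   ]]
```

View pics/top0.png

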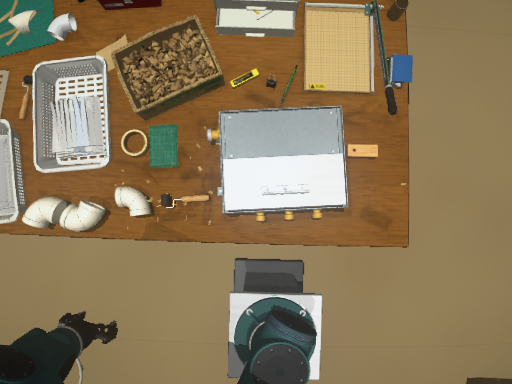

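View pics/scene0.png

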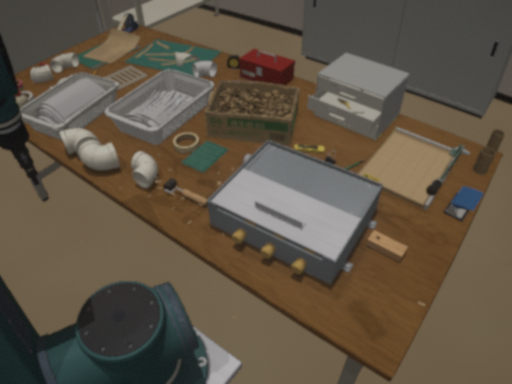

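The top view shows the box spanning about (219,107) to (347,212), with the outlets at the bottom (261/289/317, 215). The pull is near (285,189), the roller and elbow lie to the left at (185,200) and (132,200), and the block is on the right at (363,151).

```bash
python3 - <<'E'
from h import *
d=np.load("top0.npz"); c=d["color"][98:222,208:358,::-1]
cv2.imwrite("pics/top0c.png",cv2.resize(c,None,fx=4.8,fy=4.8,interpolation=cv2.INTER_CUBIC))
for n,u,v,z in [("RL",219,108,.101),("RR",343,106,.101),("FR",347,207,.101),("FL",222,213,.101),("pullL",261,190,.116),("pullR",309,187,.116)]:
    print(n,onz(d,u,v,z).round(4))
E
```

```text
RL [0.7618 0.2024 0.101 ]
RR [ 0.7796 -0.1985  0.101 ]
FR [ 0.4539 -0.2144  0.101 ]
FL [0.4244 0.1816 0.101 ]
pullL [0.5    0.0604 0.116 ]
pullR [ 0.5134 -0.0896  0.116 ]
```

View pics/top0c.png

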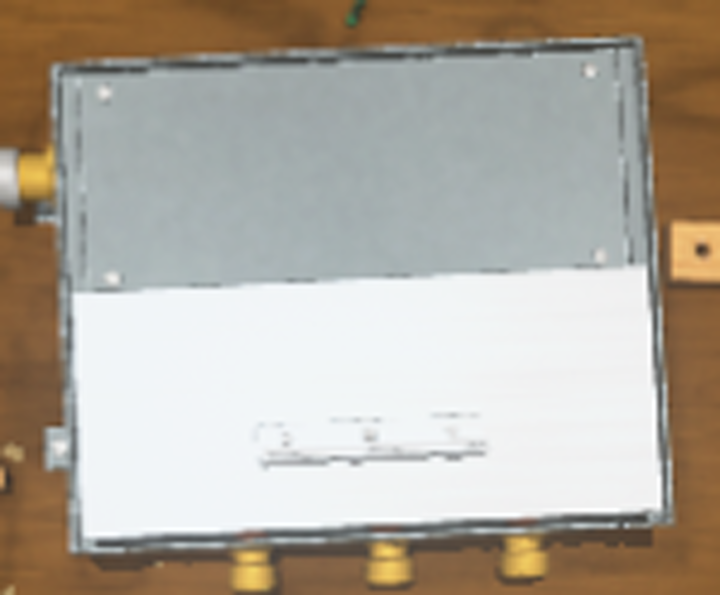

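```bash
cat >> h.py <<'E'
def todelta(p,yaw_y=None):
    "world target TCP -> tool delta; yaw_y = wanted world angle of tool y"
    s=ctrl.sense(); M=R.from_quat(s["tcp_rot"]).as_matrix()
    dl=M.T@(np.array(p)-s["ee_pos"]); a=np.arctan2(M[1,1],M[0,1])
    return dl.round(4), None if yaw_y is None else round(-(yaw_y-a),3)
E
python3 - <<'E'
from h import *
d=np.load("top0.npz"); f=lambda x,y,z: onz(d,208+(x+.5)/4.8-.5,98+(y+.5)/4.8-.5,z)
P=[f(53,64,.101),f(640,40,.101),f(670,522,.094),f(72,548,.094)]
for p in P: print(p.round(4))
B=np.array([[.165,.2],[.165,-.2],[-.165,-.2],[-.165,.2]]);W=np.array(P)[:,:2]
U,S,V=np.linalg.svd((B-B.mean(0)).T@(W-W.mean(0)));Q=V.T@U.T
c=W.mean(0);yaw=np.arctan2(Q[1,0],Q[0,0]);print("box",c,yaw,(W-c-B@Q.T).round(4).tolist())
p=f(376,457,.107);print("pull",p, "boxframe",Q.T@(p[:2]-c))
t=p.copy();t[:2]-=Q[:,0]*.08;t[2]=.21
print(t,todelta(t,yaw+np.pi/2), ctrl.sense()["ee_pos"])
E
```

```text
[0.7521 0.2032 0.101 ]
[ 0.7795 -0.1917  0.101 ]
[ 0.456  -0.2169  0.094 ]
[0.4281 0.1804 0.094 ]
box [ 0.60393796 -0.00624899] 0.07129404523859652 [[-0.0021, -0.0018], [-0.0032, 0.0023], [0.0024, 0.0006], [0.003, -0.0011]]
pull [ 0.49361522 -0.01856814  0.107     ] boxframe [-0.11092002 -0.00442917]
[ 0.41381845 -0.02426684  0.21      ] (array([-0.4084, -0.4533, -0.0005]), np.float64(-0.303)) [0.12050419 0.51070431 0.20919714]
```

```bash
python3 -m creep '{"delta_pos":[[-0.04,-0.045,0],[-0.08,-0.09,0],[-0.12,-0.135,0],[-0.16,-0.18,0],[-0.2,-0.225,0],[-0.24,-0.27,0],[-0.28,-0.315,0],[-0.32,-0.36,0],[-0.36,-0.4,0],[-0.408,-0.453,0],[-0.408,-0.453,0],[-0.408,-0.453,0]],"spin":[-0.03,-0.06,-0.09,-0.12,-0.15,-0.18,-0.21,-0.24,-0.27,-0.303,-0.303,-0.303]}' -1
python3 - <<'E'
from h import *
d=cam("wrist");dump(d,"w1.npz");save(d,"pics/w1.png");print(ctrl.sense()["time_s"],ctrl.sense()["force"],d["T"].round(3))
E
```

```text
time_s: 1.6
ee_pos: [0.4134, -0.0238, 0.2093]
tcp_rot: [-0.035, 0.999, 0.0, -0.0]
force: [-0.2, 0.2, -0.2]
grip_width: 0.999
finger_force: 0.0
1.65 [-0.02849115 -0.14713223  0.82959541] [[-0.07   0.942  0.327  0.33 ]
 [ 0.998  0.065  0.024 -0.029]
 [ 0.001  0.328 -0.945  0.373]
 [ 0.     0.     0.     1.   ]]
```

View pics/w1.png

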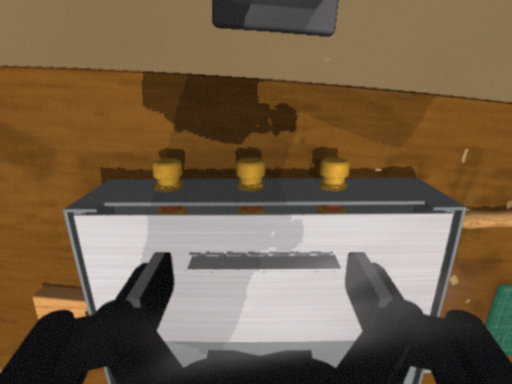

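Wrist view: the pull's face spans u 188–340, with its base at v≈254 and its top edge at v≈269. The box's front corners are at (67,211) and (465,208).

```bash
python3 - <<'E'
from h import *
d=np.load("w1.npz")
for u,v,z in [(188,269,.12),(340,268,.12),(192,254,.094),(337,253,.094),(67,211,.101),(465,208,.101)]: print(u,v,onz(d,u,v,z).round(4))
E
```

```text
188 269 [ 0.5017 -0.0855  0.12  ]
340 268 [0.4906 0.0604 0.12  ]
192 254 [ 0.5007 -0.0869  0.094 ]
337 253 [0.4892 0.0635 0.094 ]
67 211 [ 0.4581 -0.2095  0.101 ]
465 208 [0.4279 0.1817 0.101 ]
```

```bash
python3 -m creep '{"delta_pos":[[-0.02,0.003,0.04],[-0.045,0.0055,0.08],[-0.045,0.0055,0.105],[-0.045,0.0055,0.115],[-0.045,0.0055,0.12],[-0.045,0.0055,0.12]],"spin":[0,0,0,0,0,0]}' -1
python3 - <<'E'
from h import *
d=cam("wrist");dump(d,"w2.npz");save(d,"pics/w2.png")
E
```

```text
time_s: 2.4
ee_pos: [0.4582, -0.0148, 0.0902]
tcp_rot: [-0.036, 0.999, -0.0, 0.0]
force: [-0.4, -0.1, -0.3]
grip_width: 0.996
finger_force: 0.0
```

View pics/w2.png

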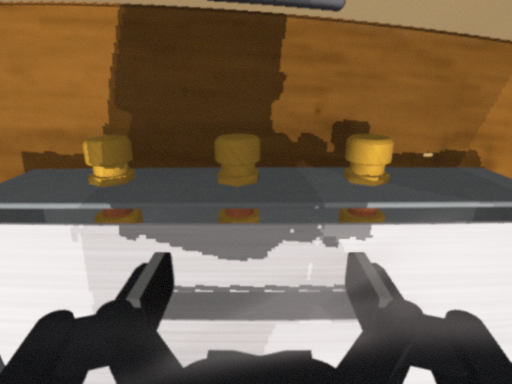

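The tips (165,255 and 355,255) stand just over the plate in front of the pull (174–360, v≈305), and there is no contact yet. Next I push the cover.

```bash
python3 -m creep '{"delta_pos":[[-0.012,0,0],[-0.022,0,0],[-0.03,0,0],[-0.04,0,0],[-0.05,0,0],[-0.06,0,0],[-0.07,0,0],[-0.08,0,0],[-0.09,0,0],[-0.1,0,0],[-0.11,0,0],[-0.12,0,0]],"spin":[0,0,0,0,0,0,0,0,0,0,0,0]}'
```

```text
time_s: 3.95
ee_pos: [0.5785, -0.0064, 0.0896]
tcp_rot: [-0.036, 0.999, -0.0, 0.0]
force: [-0.1, 0.1, 0.3]
grip_width: 1.002
finger_force: 0.0
```

```bash
python3 - <<'E'
from h import *
d=cam("wrist");dump(d,"w3.npz");save(d,"pics/w3.png")
d=cam("top");dump(d,"top3.npz");c=d["color"][98:222,208:358,::-1]
w=np.load("w3.npz")["color"][:,:,::-1]
cv2.imwrite("pics/c3.png",np.hstack([cv2.resize(c,(400,331)),cv2.resize(w,(400,331))]))
E
```

```text
(no output)
```

View pics/c3.png

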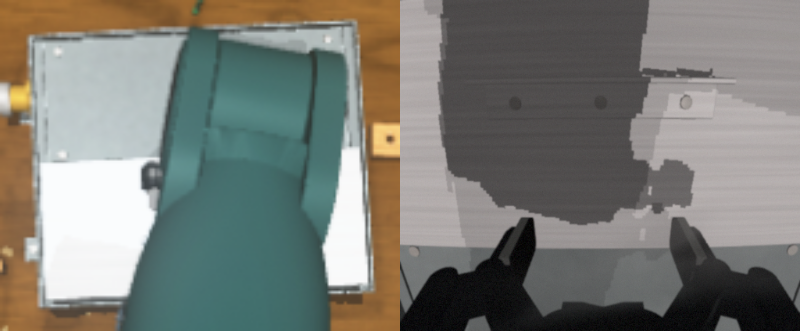

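The cover has not moved: the pull now lies behind the tips (upper middle of the wrist view), so the fingers passed over it. I'll check the tip height.

```bash
python3 - <<'E'
from h import *
d=np.load("w3.npz");print(d["fx"],d["T_tool_cam"].round(4).tolist(),d["k1"])
Tc=np.linalg.inv(d["T_tool_cam"])
for p in [(0,.0425,-.013),(0,-.0425,-.013),(0,.0425,-.03),(0,.0425,0),(.011,.0425,-.013),(-.011,.0425,-.013)]:
    q=Tc[:3,:3]@p+Tc[:3,3]; a=q[:2]/q[2]; a=a*(1+d["k1"]*(a@a)); print(p,(a*d["fx"]+[d["cx"],d["cy"]]).round(0),q[2].round(3))
for n in "13":
  e=np.load(f"w{n}.npz"); print(e["T"][:3,3])
# finger inner edge in w3 (tip pixel approx)
for u,v in [(535,218),(672,218)]:
    print(onz(d,(u-400)*1.28,v*1.16,.10), onz(d,(u-400)*1.28,v*1.16,.12))
# pull rivet row and strip top line
for u,v,z in [(490,80,.12),(735,80,.12),(640,118,.094),(715,118,.094),(412,250,.094)]: print(u,v,onz(d,(u-400)*1.28,v*1.16,z).round(4))
E
```

```text
307.43901072287144 [[-0.0, -0.9443, -0.329, 0.0836], [1.0, -0.0003, 0.0008, 0.0005], [-0.0008, -0.329, 0.9443, -0.1635], [0.0, 0.0, 0.0, 1.0]] -0.06612378100449705
(0, 0.0425, -0.013) [335. 244.] 0.17
(0, -0.0425, -0.013) [181. 244.] 0.17
(0, 0.0425, -0.03) [342. 261.] 0.154
(0, 0.0425, 0) [330. 233.] 0.182
(0.011, 0.0425, -0.013) [336. 226.] 0.166
(-0.011, 0.0425, -0.013) [333. 261.] 0.173
[ 0.33013361 -0.02917544  0.3728117 ]
[ 0.49509966 -0.01181029  0.25305872]
[ 0.58913894 -0.05448776  0.1       ] [ 0.57685094 -0.04891115  0.12      ]
[0.58206888 0.04556782 0.1       ] [0.57070472 0.03807029 0.12      ]
490 80 [ 0.502  -0.0719  0.12  ]
735 80 [0.4923 0.0601 0.12  ]
640 118 [0.519 0.015 0.094]
715 118 [0.515  0.0655 0.094 ]
412 250 [ 0.6304 -0.1625  0.094 ]
```

Open, the tips stand about 33 mm behind the TCP (z≈0.123), so they just cleared the pull. I'll go back with the fingers shut, where the tip is at the TCP.

```bash
python3 -m creep '{"delta_pos":[[0,0,-0.03],[0.03,0,-0.04],[0.07,0,-0.04],[0.11,0,-0.04],[0.125,0,-0.04],[0.125,0,-0.04],[0.125,0,-0.04],[0.125,0,-0.02],[0.125,0,-0.012],[0.125,0,-0.012]],"spin":[0,0,0,0,0,0,0,0,0,0]}' 1 30
python3 - <<'E'
from h import *
d=cam("wrist");dump(d,"w4.npz");save(d,"pics/w4.png")
E
```

```text
time_s: 5.3
ee_pos: [0.4533, -0.0152, 0.1012]
tcp_rot: [-0.036, 0.999, 0.0, -0.001]
force: [0.3, -0.4, 0.1]
grip_width: 0.005
finger_force: 0.0
```

View pics/w4.png

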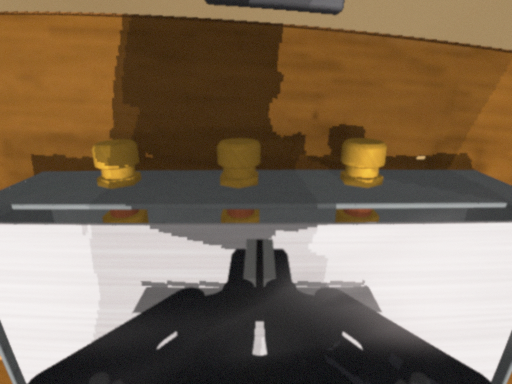

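The shut fingertips (259,242) are down in front of the pull (v≈290–310, u 140–378) and centred on it. I'll push again and check the force.

```bash
python3 -m creep '{"delta_pos":[[-0.01,0,0],[-0.02,0,0],[-0.026,0,0],[-0.032,0,0],[-0.04,0,0],[-0.048,0,0],[-0.056,0,0]],"spin":[0,0,0,0,0,0,0]}'
```

```text
time_s: 6.22
ee_pos: [0.5095, -0.0113, 0.1016]
tcp_rot: [-0.036, 0.999, 0.0, -0.0]
force: [0.1, 0.3, 0.5]
grip_width: -0.0
finger_force: 0.0
```

```bash
python3 - <<'E'
from h import *
s=ctrl.sense();print(s["force"],s["wrist_torque"])
d=cam("wrist");dump(d,"w5.npz");save(d,"pics/w5.png")
E
```

```text
[0.08950812 0.34615003 0.52836057] [-0.00482456 -0.03426097 -0.00484262]
```

View pics/w5.png

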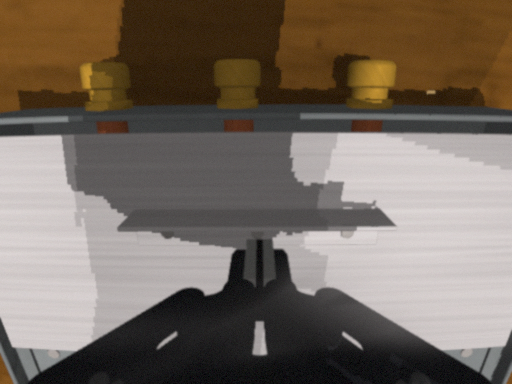

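```bash
python3 - <<'E'
from h import *
for n,L in (("w1",[(258,214,.094),(258,254,.094),(258,269,.12)]),("w4",[(259,223,.094),(259,284,.094)]),("w5",[(240,132,.094),(240,208,.094),(240,230,.12)])):
    d=np.load(n+".npz"); print(n,[onz(d,*p).round(4).tolist() for p in L])
Tc=np.linalg.inv(np.load("w5.npz")["T_tool_cam"]);d=np.load("w5.npz")
for z in (0,-.01,-.02,-.03):
  for x in (.011,-.011):
    q=Tc[:3,:3]@(x,.0145,z)+Tc[:3,3]; a=q[:2]/q[2]; a=a*(1+d["k1"]*(a@a)); print(x,z,(a*d["fx"]+[d["cx"],d["cy"]]).round(0))
E
```

```text
w1 [[0.4507, -0.0215, 0.094], [0.4957, -0.0185, 0.094], [0.4968, -0.0183, 0.12]]
w4 [[0.4498, -0.0149, 0.094], [0.4941, -0.0118, 0.094]]
w5 [[0.4518, -0.0254, 0.094], [0.4972, -0.0231, 0.094], [0.4988, -0.0215, 0.12]]
0.011 0 [283. 216.]
-0.011 0 [282. 250.]
0.011 -0.01 [284. 224.]
-0.011 -0.01 [283. 259.]
0.011 -0.02 [286. 232.]
-0.011 -0.02 [285. 268.]
0.011 -0.03 [288. 241.]
-0.011 -0.03 [286. 279.]
```

The fingertips truly end about 20 mm short of the stated TCP: the picture agrees, and both passes cleared the 0.120 pull top. I'll repeat 18 mm lower and watch the force.

```bash
python3 -m creep '{"delta_pos":[[0,0,-0.02],[0.02,0,-0.02],[0.05,0,-0.02],[0.056,0,-0.01],[0.056,0,0.01],[0.056,0,0.018],[0.056,0,0.018],[0.04,0,0.018],[0.03,0,0.018],[0.022,0,0.018],[0.014,0,0.018],[0.006,0,0.018]],"spin":[0,0,0,0,0,0,0,0,0,0,0,0]}'
```

```text
time_s: 7.78
ee_pos: [0.503, -0.0117, 0.0835]
tcp_rot: [-0.036, 0.999, 0.0, -0.001]
force: [-4.9, -0.8, 3.2]
grip_width: 0.0
finger_force: 2.2
```

Contact now, at about 5 N. I'll carry on pushing.

```bash
python3 -m creep '{"delta_pos":[[-0.01,0,0],[-0.02,0,0],[-0.03,0,0],[-0.04,0,0],[-0.05,0,0],[-0.06,0,0],[-0.07,0,0],[-0.08,0,0],[-0.09,0,0],[-0.1,0,0],[-0.11,0,0],[-0.12,0,0]],"spin":[0,0,0,0,0,0,0,0,0,0,0,0]}'; python3 -m creep '{"delta_pos":[[-0.005,0,0],[-0.01,0,0],[-0.014,0,0],[-0.018,0,0]],"spin":[0,0,0,0]}'
```

```text
time_s: 9.28
ee_pos: [0.6221, -0.0023, 0.0831]
tcp_rot: [-0.036, 0.999, 0.001, -0.001]
force: [-8.3, 5.4, 3.2]
grip_width: -0.002
finger_force: 3.7
time_s: 9.78
ee_pos: [0.6361, -0.0022, 0.0829]
tcp_rot: [-0.035, 0.999, -0.0, -0.005]
force: [-45.6, -5.8, 26.5]
grip_width: 0.001
finger_force: 22.9
```

Stopped at the rear stop (45 N), with x matching the expected 0.648. I'll back off, rise and look into the bay.

```bash
python3 -m creep '{"delta_pos":[[0.01,0,0],[0.03,0,0],[0.07,0,-0.03],[0.12,0,-0.06],[0.16,0,-0.1],[0.2,0,-0.14],[0.23,0,-0.16],[0.23,0,-0.16],[0.23,0,-0.16]],"spin":[0,0,0,0,0,0,0,0,0]}'
python3 - <<'E'
from h import *
d=cam("wrist");dump(d,"w6.npz");save(d,"pics/w6.png")
d=cam("top");dump(d,"top6.npz")
E
```

```text
time_s: 10.9
ee_pos: [0.412, -0.0184, 0.2434]
tcp_rot: [-0.036, 0.999, -0.0, 0.0]
force: [0.6, 0.4, -0.6]
grip_width: -0.001
finger_force: 0.0
```

View pics/w6.png

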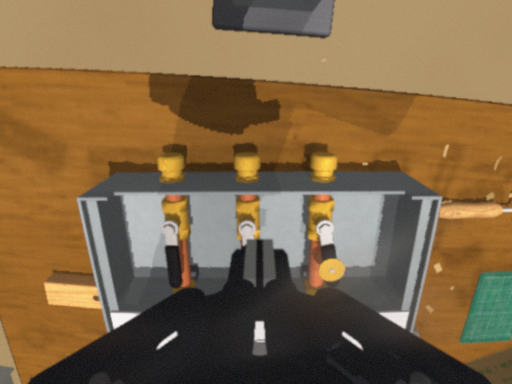

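The cover is back and the bay is open. The tagged valve is on the right of the image (+y): stem at (325,229), disc centre at (332,270). The plain levers are on the left and in the middle.

```bash
python3 - <<'E'
from h import *
d=np.load("w6.npz");c=d["color"]
h=cv2.cvtColor(c,cv2.COLOR_RGB2HSV);m=((h[...,0]>15)&(h[...,0]<32)&(h[...,1]>120)&(h[...,2]>120)).astype(np.uint8);m[:250]=0;m[300:]=0;m[:,:300]=0;m[:,360:]=0
ys,xs=np.nonzero(m);print(len(xs),xs.mean(),ys.mean(),xs.min(),xs.max(),ys.min(),ys.max())
D=onz(d,(xs.min()+xs.max())/2,(ys.min()+ys.max())/2,.077);S=onz(d,325,228,.077)
w=[onz(d,xs.min(),ys.mean(),.077),onz(d,xs.max(),ys.mean(),.077)];print("dia",np.linalg.norm(w[0]-w[1]))
yaw=.073;c0=np.array([.606,-.004]);Q=np.array([[np.cos(yaw),-np.sin(yaw)],[np.sin(yaw),np.cos(yaw)]])
So=c0+Q@[-.112,.08];print("disc",D,"stem px",S,"stem model",So)
for s in (S[:2],So):
    v=Q.T@(D[:2]-s);print(np.hypot(*v),np.arctan2(v[1],v[0]))
E
```

```text
507 329.5325443786982 271.3175542406312 307 344 258 294
dia 0.04702533139181825
disc [0.55140255 0.0767532  0.077     ] stem px [0.48435955 0.06617831 0.077     ] stem model [0.48846348 0.06761819]
0.06787187165352745 0.08344393262557837
0.06359854303365922 0.07113395245483986
```

```bash
python3 - <<'E'
from h import *
d=np.load("w6.npz")
D=onz(d,332,270,.077);S=onz(d,325,228,.077);print(D,S,np.linalg.norm(onz(d,319,270,.077)-onz(d,345,270,.077)))
yaw=.073;c0=np.array([.606,-.004]);Q=np.array([[np.cos(yaw),-np.sin(yaw)],[np.sin(yaw),np.cos(yaw)]])
So=c0+Q@[-.112,.08]
for s in (S[:2],So):
    v=Q.T@(D[:2]-s);print(np.hypot(*v),np.arctan2(v[1],v[0]))
s=(S[:2]+So)/2;s=So
for bx,by in [(.058,-.045),(.066,-.015),(.06,.03),(.045,.05),(.027,.058)]:
    p=s+Q@[bx,by]; print((bx,by),p.round(4),todelta([*p,.06],yaw+np.pi/2))
E
```

```text
[0.54201309 0.08365346 0.077     ] [0.48435955 0.06617831 0.077     ] 0.033052669047445894
0.06024376734129468 0.2213041280441995
0.05589893826128617 0.21794932559627464
(0.058, -0.045) [0.5496 0.027 ] (array([-0.1408,  0.0352,  0.1828]), np.float64(-0.002))
(0.066, -0.015) [0.5554 0.0575] (array([-0.1487,  0.0653,  0.1828]), np.float64(-0.002))
(0.06, 0.03) [0.5461 0.1019] (array([-0.1427,  0.1102,  0.1828]), np.float64(-0.002))
(0.045, 0.05) [0.5297 0.1208] (array([-0.1276,  0.1302,  0.1828]), np.float64(-0.002))
(0.027, 0.058) [0.5112 0.1274] (array([-0.1096,  0.1382,  0.1829]), np.float64(-0.002))
```

Stem at (0.488,0.068), disc radius 56 mm as given, lever at about 0.22 rad. I'll bring the shut fingers down on the right side of the lever.

```bash
python3 -m creep '{"delta_pos":[[-0.05,0.015,0.03],[-0.1,0.03,0.06],[-0.141,0.035,0.1],[-0.141,0.035,0.14],[-0.141,0.035,0.17],[-0.141,0.035,0.19],[-0.141,0.035,0.203],[-0.141,0.035,0.203]],"spin":[0,0,0,0,0,0,0,0]}'
```

```text
time_s: 12.0
ee_pos: [0.5491, 0.0268, 0.0396]
tcp_rot: [-0.036, 0.999, 0.0, -0.001]
force: [0.6, 0.2, -0.1]
grip_width: 0.0
finger_force: 0.0
```

```bash
python3 -m creep '{"delta_pos":[[-0.001,0.01,0],[-0.003,0.022,0],[-0.004,0.033,0],[-0.005,0.043,0],[-0.005,0.052,0],[-0.003,0.061,0],[0,0.07,0],[0.005,0.078,0],[0.01,0.086,0]],"spin":[0,0,0,0,0,0,0,0,0]}'
```

```text
time_s: 13.12
ee_pos: [0.5342, 0.1121, 0.0412]
tcp_rot: [-0.036, 0.999, -0.001, 0.001]
force: [5.6, -3.8, -1.6]
grip_width: -0.004
finger_force: 2.6
```

Pushing as expected. Now the last stretch to the stop.

```bash
python3 -m creep '{"delta_pos":[[0.005,0.005,0],[0.009,0.009,0],[0.014,0.013,0],[0.018,0.015,0],[0.021,0.015,0],[0.021,0.015,0]],"spin":[0,0,0,0,0,0]}'
```

```text
time_s: 13.88
ee_pos: [0.5127, 0.1264, 0.0414]
tcp_rot: [-0.036, 0.999, 0.0, 0.002]
force: [4.6, 2.9, -0.8]
grip_width: 0.004
finger_force: 2.7
```

Not at the stop yet, so I push further in small steps.

```bash
python3 -m creep '{"delta_pos":[[0.003,0,0],[0.006,0,0],[0.006,0,0]],"spin":[0,0,0]}';python3 -m creep '{"delta_pos":[[0.003,0,0],[0.003,0,0]],"spin":[0,0]}'
```

```text
time_s: 14.25
ee_pos: [0.5096, 0.1265, 0.042]
tcp_rot: [-0.036, 0.999, 0.001, 0.004]
force: [17.9, 6.7, -8.1]
grip_width: -0.004
finger_force: 9.5
time_s: 14.5
ee_pos: [0.5091, 0.1265, 0.0425]
tcp_rot: [-0.036, 0.999, 0.001, 0.006]
force: [30.6, 9.3, -14.5]
grip_width: 0.003
finger_force: 15.4
```

The lever is at its stop (30 N, no more travel). I'll back off, rise and verify.

```bash
python3 -m creep '{"delta_pos":[[-0.015,-0.002,0],[-0.035,-0.004,0],[-0.035,-0.004,-0.05],[-0.035,-0.004,-0.11],[0.02,-0.05,-0.17],[0.08,-0.11,-0.2],[0.11,-0.16,-0.2],[0.11,-0.18,-0.2],[0.11,-0.18,-0.2]],"spin":[0,0,0,0,0,0,0,0,0]}'
python3 - <<'E'
from h import *
d=cam("wrist");dump(d,"w7.npz");t=cam("top")
cv2.imwrite("pics/w7.png",np.hstack([cv2.resize(d["color"][:,:,::-1],(400,300)),cv2.resize(t["color"][90:230,160:400,::-1],(400,233+67))]))
E
```

```text
time_s: 15.62
ee_pos: [0.4045, -0.0653, 0.2417]
tcp_rot: [-0.033, 0.999, -0.0, 0.001]
force: [0.5, -0.5, 0.0]
grip_width: 0.0
finger_force: 0.0
```

View pics/w7.png

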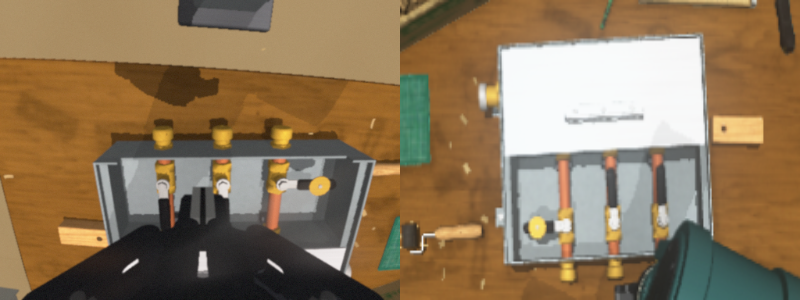

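The tagged lever (disc at 319,185 in the left view) lies square across its pipe. The plain levers still lie along theirs, the cover is fully back and the things beside the box are undisturbed, so I'm handing in.

```bash
python3 -c "
from h import *
print(ctrl.job_done())"
```

```text
the job is handed in; nothing more can be done
None
```

The job is handed in, though no verdict came back: the cover is back at its rear stop, the tagged lever is pushed shut to its stop, and the last pictures show the plain levers, roller and block undisturbed; the elbow cover was outside those views.

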